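# Slide the prescription card out over the hand-over edge

### The arm

A 6-joint arm with a two-finger parallel gripper is mounted at the origin on the work surface. World frame = base frame: x ahead of the robot, y to its left, z up, the work surface at z = 0. Lengths are in mm, angles in rad, forces in N, time in s.
With the tool pointing down it reaches from about 400 to 825 mm from the base axis. Payload 7 kg.
Tool frame: the origin (TCP) lies at the very end of the fingers, on their centre line; the grasp point (between the pads) lies arm.tcp_to_grasp behind it (arm.tcp_to_grasp is the distance from the TCP to the grasp point, in mm); z points along the fingers, y is the line along which they close (so a half turn about z gives the same grasp; the last joint's range is limited). The gripper opens to 85 mm and grips with 20 to 120 N. Pads are 22 mm wide; open, the fingers measure 114 mm over their backs; the gripper's body (76 mm by 85 mm) begins 54 mm behind the grasp point. The pads swing forward as they close: fully open they stand 13 mm farther back than shut.
Start: joints at [-0.879, 0.359, 0.012, 0, -1.224, -0.288], TCP at [265.19, -620.701, 231.302] pointing down, gripper open.
Joint ranges: [-3.07, 3.07], [-1.43, 2.12], [-1.02, 1.25], [-3.03, 1.67], [-3.05, -0], [-3.03, 3.03]. Speed limits (rad/s): [2.39, 2.39, 3.01, 3.14, 3.14, 3.14].

### API

Orientations are given as a unit quaternion [x, y, z, w].
In Python, from rig import arm gives the robot as it stands. Calls block until the motion is done:
- arm.movep(position, orientation): joint-space move of the TCP to a pose.
- arm.servo_line(position, rotation=None, feed=150, until_force=None): straight line of the TCP; rotation=None keeps the orientation; feed is the mean speed in mm/s. With until_force (N) it stops when the force on the tool has changed by that much, and returns True; else False.
- arm.move_j(angles): joint-space move.
- arm.gripper_open() and arm.close(f_grip=None): open the fingers fully, or close them until they stop; f_grip is the grip in N (None keeps the last).
- arm.wait(seconds).
- arm.ik(position, orientation): joint angles nearest the present ones, or None.
- arm.get_obs(): the state.
- arm.snapshot(name): name is "scene" or "side" or "wrist"; returns a dict with "frame" (480x640x3 uint8, blue, green, red), "range_z" (480x640 float32, mm along the optical axis (not along the pixel's ray), 0 where there is no reading), "fx", "fy", "cx", "cy" (pixels), "R" (3x3) and "t" (3): a world point X has camera coordinates R X + t. Camera axes: x right, y down, z forward; pixel columns grow to the right and rows downward; lengths in mm; the calibration is good to about 2 mm. The wrist camera is an equidistant fisheye: a pixel r from the principal point sees the ray r / f radians off the axis. A picture is of the moment at which its call begins.
A pose or a line that the arm cannot do raises arm.IKError and nothing moves.
- arm.close_job(): hands the job in; it is judged then, once.
Trained networks look in a picture, given as the dict that the camera call returned (one of the last four; its "shot" number tells which), for a name from the list of things; names that differ only in an ending like _2 or _b are one class to them, and where a whole thing is asked for, a point or a joint stands for the part that bears it (a point fixed in the world has none). Each returns a list of dicts, best first, with "p" (0 to 1); they miss things now and then, are a little off and sometimes report something else, mostly with a low value. They report only what shows in the picture. A call takes as long as a camera call. They do not tell look-alikes from the thing itself.
- arm.outline_of(picture, thing): "pixels" (480x640 bool, what is visible of it) and "uv" ([column, row] in pixels, amid what is visible of it).
The state is a dict: "time_s": time; "joint_pos": joint angles; "joint_velocities": joint speeds; "effort": joint torques, N m; "ee_pos": TCP position; "tool_rot": TCP orientation; "contact_force": force on the tool from outside, world axes, zero at the start; "torque": the same for the moment, N m; "width": finger opening in mm; "gripper_force": force on a finger pad.
Only numpy, scipy, OpenCV 4.12 (cv2) and the standard library are available. Lean on these libraries where they do the work, as an engineer would, in place of code of your own. Each camera call takes 0.05 s, during which the arm holds its last target. There are 200 camera calls.

### The job

On the grey hand-over platform, first push the yellow-labelled jar sideways out of the card's way and onto the round green mat. Then slide the white prescription card toward the customer, away from the robot, until its red line lies right over the platform's far edge, with the card square to that edge, so that the customer can get a finger under it. Only push with the fingers: never lift or tip the jar or the card, do not shove the jar with the card, and leave everything else where it is.

Things in the scene. Friction and masses are not known exactly. Their poses are not given: they have to be found in the camera images.
- platform: Fixed low platform, grey top, dark wood sides, 320 (its x) x 460 (its y) x 50 mm high; origin at the centre of its underside, on the work surface. Its x axis points to the customer's edge (far from the robot), which has an aluminium strip, flush with the face. Its pose varies.
- edge (a point): Middle of the customer's edge of the platform: on the top surface (50 mm above the work surface), 160 mm along the platform's x from its centre; the axes are the platform's, x pointing out over the edge, square to it.
- mat: Round green mat, 96 mm across, flush with the platform's top (it does not hinder sliding); origin at its centre. It lies near one end of the platform, to the left or the right; the red jar stands near the other end.
- card: Loose flat stiff white plastic card, 100 (its x) x 90 (its y) x 6 mm, 65 to 110 g, with a green cross on its rear half and a red line across its front half; lies flat on the platform. Origin at the centre of its underside; x points to its front, toward the customer's edge, at first turned up to some 9 degrees from square.
- line (a point): Middle of the red line on the card's top face: 15 mm ahead of the card's centre along its x, so 35 mm behind its front edge. The line is 4 mm wide and runs along the card's y. 65 mm of the card lies behind the line.
- yellow_jar: Loose round glass jar with a yellow label and a metal lid, 64 mm across, 75 mm high, 110 to 210 g; stands on the platform between the card and the customer's edge. Origin at the centre of its underside. It slides upright when pushed low down.
- red_jar: The same jar with a red label, standing on the platform at the end away from the mat; leave alone. Origin at the centre of its underside.
- blue_pack: Blue and white medicine box, 45 x 75 x 30 mm high, on the platform at its rear left; leave alone. Origin at the centre of its underside.
- weight: Brass weight, 30 mm across, 42 mm high, on the platform at its rear right; leave alone. Origin at the centre of its underside.
- green_bottle: Green bottle, 52 mm across, 130 mm high, on the counter left of the platform; leave alone. Origin at the centre of its underside.
- bowl: Steel bowl, 120 mm across, 50 mm high, on the counter right of the platform; leave alone. Origin at the centre of its underside.
- orange_pack: Orange and white medicine box, 50 x 110 x 40 mm high, on the counter right of the platform; leave alone. Origin at the centre of its underside.
There are look-alikes about, which are no part of the job. What is shaped like the yellow_jar but black is not meant. Several things have the shape of the card; the one meant has the colours described above.

How it is judged (in metres and radians):
On the way, in this order (a step that is already met when the one before it is completed fails the run):
1. the yellow jar stands on the green mat (horizontal distance between yellow_jar and mat below 0.03 m and height (world z) of yellow_jar between 0.046 and 0.054 m and angle between yellow_jar's own z axis and vertical below 0.1 rad), for 0.2 s.
2. the card's red line lies over the customer's edge, square to it (x of line in the frame of edge between -0.008 and 0.008 m and angle between the x axis of card and the x axis of platform, either way round below 0.12 rad and height (world z) of card between 0.046 and 0.054 m and angle between card's own z axis and vertical below 0.05 rad), for 0.2 s.
At the end, for the whole second after the job is handed in: The card lies flat on the platform and at rest, its red line within 8 mm of the line of the customer's edge, square to it within 0.12 rad; the yellow jar stands upright at rest on the platform, its centre within 30 mm of the mat's centre; every other thing is within 20 mm of its starting place (all of step 1 and all of step 2 and linear speed of each of card, yellow_jar below 0.01 m/s and distance of each of red_jar, blue_pack, weight, green_bottle, bowl, orange_pack from where it was at the start of the episode below 0.02 m); the robot touches nothing.
It fails at once if the card is lifted off the platform, tilted, or falls (height (world z) of card above 0.058 m or height (world z) of card below 0.035 m or angle between card's own z axis and vertical above 0.2 rad).
It fails at once if the yellow jar is lifted, tipped or falls off the platform (height (world z) of yellow_jar above 0.058 m or height (world z) of yellow_jar below 0.035 m or angle between yellow_jar's own z axis and vertical above 0.35 rad).
It fails at once if the card is pushed against the yellow jar (contact force between card and yellow_jar above 0.3 N).
It fails at once if a bystander is moved more than 20 mm (distance of any of red_jar, blue_pack, weight, green_bottle, bowl, orange_pack from where it was at the start of the episode above 0.02 m).
It also fails if it takes over 54 s, if anything falls off the work surface, if the arm or the gripper's body presses on something with over 40 N, if the wrist force passes 120 N, or if a joint passes its speed limit or range.

## Working session

There is one attempt and no reset: what is moved stays moved. The work goes in short steps, each a Python script; the robot and the scene stay as the last script left them, time stands still between calls to the robot, and variables do not carry over. Pictures are saved under pics/ and viewed, at most 10 in all, crops included, and the job is handed in when it is done.

```bash
mkdir -p pics; python3 - <<'E'
from rig import arm
import cv2, numpy as np, pickle
D={}
for n in("scene","side"):
    s=arm.snapshot(n); cv2.imwrite(f"pics/{n}0.png",s["frame"]); D[n]=s
    print(n,s["R"],s["t"],s["fx"],s["cx"],s["cy"])
    for k in["card","yellow_jar","mat","platform","red_jar","line"]:
        try:
            for d in arm.outline_of(s,k): print(k,round(d["p"],2),d["uv"],d["pixels"].sum())
        except Exception as e: print(k,e)
pickle.dump(D,open("d.pkl","wb"))
o=arm.get_obs();print(o["time_s"],o["tool_rot"],arm.tcp_to_grasp)
E
```

```text
scene [[ 0.8081397   0.58897071 -0.00487037]
 [ 0.46325302 -0.64070287 -0.6122879 ]
 [-0.3637401   0.49255795 -0.79061989]] [-454.54730435 -218.24175007 1371.94246518] 545.6531315455017 313.23298341078936 242.99762649121135
card 0.64 [129.0, 277.6] 1705
card 0.59 [293.7, 247.5] 1766
card 0.21 [180.4, 423.6] 2448
yellow_jar 0.73 [455.7, 274.0] 1214
yellow_jar 0.56 [357.4, 245.1] 1218
mat 0.94 [378.6, 209.2] 1131
platform 0.7 [309.2, 280.1] 24147
red_jar 0.94 [318.2, 313.0] 1377
line 0.98 [129.6, 277.5] 1755
line 0.84 [291.6, 248.5] 1781
side [[-0.90804348 -0.4187988  -0.00803795]
 [-0.29320661  0.64920346 -0.70182958]
 [ 0.29914365 -0.63493499 -0.71229954]] [ 495.75249959  199.25360443 1119.81460771] 486.76168424036763 321.72405771362577 230.63638537738225
card 0.94 [449.1, 210.1] 826
card 0.63 [329.5, 230.5] 984
yellow_jar 0.77 [206.0, 235.1] 787
yellow_jar 0.71 [281.2, 222.4] 816
mat 0.93 [261.9, 273.4] 936
red_jar 0.67 [303.6, 181.6] 665
red_jar 0.51 [333.9, 226.8] 984
red_jar 0.28 [201.1, 364.7] 1031
line 0.96 [332.4, 225.1] 1005
line 0.92 [447.1, 214.0] 828
0.7 [-2.00543228e-01  9.79684854e-01 -1.27457776e-06 -7.23893802e-06] 18.700000000000003
```

View pics/scene0.png

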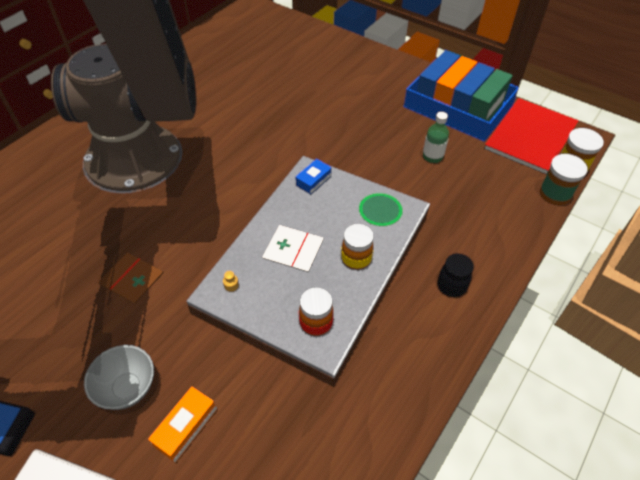

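View pics/side0.png

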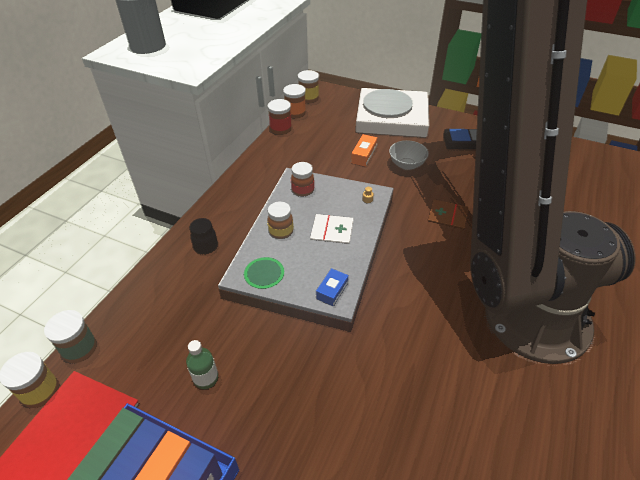

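The scene picture shows:
- **Cards:** the white one at (293,248) has the green cross and red line, so it is the one meant. The brown one at (132,278) is a look-alike.
- **Jars:** the yellow label at (357,246) is the one meant. The black one at (456,275) is a look-alike, and the red one is at (316,311).
- **Mat:** at (380,209).

Next I measure the poses and confirm them in a crop.

```bash
cat > h.py <<'E'
import numpy as np, cv2
def onplane(s,uv,z):
    uv=np.atleast_2d(np.asarray(uv,float)); R,t=s["R"],np.asarray(s["t"]).ravel()
    r=np.c_[(uv[:,0]-s["cx"])/s["fx"],(uv[:,1]-s["cy"])/s["fy"],np.ones(len(uv))]@R
    c=-R.T@t; k=(z-c[2])/r[:,2]; return (c+r*k[:,None])[:,:2]
def cloud(s):
    v,u=np.mgrid[:480,:640]; z=s["range_z"]
    P=np.stack([(u-s["cx"])/s["fx"]*z,(v-s["cy"])/s["fy"]*z,z],-1)-np.asarray(s["t"]).ravel()
    P=P@s["R"]; P[z==0]=np.nan; return P
def proj(s,X):
    p=np.atleast_2d(X)@s["R"].T+np.asarray(s["t"]).ravel(); return np.c_[p[:,0]/p[:,2]*s["fx"]+s["cx"],p[:,1]/p[:,2]*s["fy"]+s["cy"]]
def fitrect(p,L,W):
    r=cv2.minAreaRect(p.astype(np.float32)); return r
def big(m):
    n,l,st,_=cv2.connectedComponentsWithStats(m.astype(np.uint8)); return l==1+np.argmax(st[1:,4])
def rect(p):
    (c,wh,a)=cv2.minAreaRect(p.astype(np.float32)); 
    # axis nearest to world x
    a=(a+45)%90-45; return np.array(c),wh,a
def measure(s,quiet=False):
    P=cloud(s); f=s["frame"]; h=cv2.cvtColor(f,cv2.COLOR_BGR2HSV); out={}
    # platform: the top cloud (z~50) with objects
    near=(P[...,2]>40)&(P[...,2]<62)&(P[...,0]>250)
    m=big(near); uv=np.argwhere(m)[:,::-1]; out["plat"]=rect(onplane(s,uv,50))
    white=m&(h[...,1]<40)&(h[...,2]>185)
    g=cv2.morphologyEx(white.astype(np.uint8),cv2.MORPH_CLOSE,np.ones((7,7)))
    uv=np.argwhere(big(g))[:,::-1]; out["card"]=rect(onplane(s,uv,56))
    return out,P,h,m
E
python3 - <<'E'
import pickle,cv2,numpy as np
from h import *
from rig import arm
D=pickle.load(open("d.pkl","rb"))
for n in D:
    s=D[n]; o,P,h,m=measure(s); print(n,o)
    gm=m&(h[...,0]>55)&(h[...,0]<85)&(h[...,1]>120)
    uv=np.argwhere(big(cv2.morphologyEx(gm.astype(np.uint8),cv2.MORPH_CLOSE,np.ones((5,5)))))[:,::-1]
    print("mat",cv2.minEnclosingCircle(onplane(s,uv,50).astype(np.float32)))
    # tall things: lids at z~125
    lid=(abs(P[...,2]-125)<6)&(P[...,0]>250)
    n_,l,st,c=cv2.connectedComponentsWithStats(lid.astype(np.uint8))
    for i in range(1,n_):
        if st[i,4]>100: print("lid",c[i].round(),st[i,4],cv2.minEnclosingCircle(onplane(s,np.argwhere(l==i)[:,::-1],125).astype(np.float32)))
    for lo in (80,92): # mid objects pack(top 80) weight(top 92)
        q=(abs(P[...,2]-lo)<4); n_,l,st,c=cv2.connectedComponentsWithStats(q.astype(np.uint8))
        for i in range(1,n_):
            if st[i,4]>40 : print("top",lo,c[i].round(),st[i,4],np.nanmean(P[l==i],0).round())
    if n=="scene":
        cv2.imwrite("pics/crop.png",cv2.resize(s["frame"][150:390,180:500],None,fx=2.5,fy=2.5,interpolation=cv2.INTER_CUBIC))
E
```

```text
scene {'plat': (array([568.22253418,   1.92753601]), (322.7057800292969, 465.505126953125), 7.436281204223633), 'card': (array([527.93182373, -23.66210556]), (102.74258422851562, 93.1623306274414), 15.90240478515625)}
mat ((616.80029296875, 174.6465301513672), 46.7734489440918)
lid [358. 235.] 543 ((646.8880615234375, 31.4323787689209), 30.085390090942383)
lid [316. 301.] 700 ((668.2071533203125, -136.50125122070312), 29.034465789794922)
top 80 [33. 17.] 191 [-609.  192.   80.]
top 80 [445.  90.] 147 [548. 591.  80.]
top 80 [487. 100.] 83 [655. 619.  80.]
top 80 [149. 139.] 59 [68. 17. 80.]
top 80 [437. 135.] 82 [615. 428.  80.]
top 80 [579. 148.] 77 [904. 579.  80.]
top 80 [117. 150.] 131 [ 37. -52.  80.]
top 80 [313. 172.] 456 [448. 158.  79.]
top 80 [564. 177.] 78 [909. 469.  81.]
top 80 [357. 258.] 85 [660.  13.  80.]
top 80 [317. 325.] 90 [ 683. -154.   80.]
top 92 [29. 15.] 184 [-609.  184.   92.]
top 92 [469.  71.] 43 [569. 683.  93.]
top 92 [464.  88.] 334 [590. 614.  92.]
top 92 [128. 142.] 188 [ 50. -26.  92.]
top 92 [439. 130.] 75 [614. 433.  92.]
top 92 [586. 139.] 505 [9
[... 1317 characters left out ...]
0. 515.  80.]
top 80 [201. 365.] 111 [597. 454.  81.]
top 80 [ 29. 381.] 86 [877. 619.  80.]
top 80 [209. 468.] 43 [473. 609.  80.]
top 92 [12. 12.] 57 [2361. -643.   92.]
top 92 [308.  75.] 169 [ 904. -657.   92.]
top 92 [294.  89.] 201 [ 904. -547.   91.]
top 92 [278. 105.] 224 [ 904. -437.   91.]
top 92 [303. 182.] 68 [ 654. -114.   92.]
top 92 [279. 224.] 72 [636.  56.  92.]
top 92 [552. 316.] 145 [-10.  62.  92.]
top 92 [ 63. 325.] 863 [904. 501.  91.]
top 92 [199. 359.] 117 [602. 450.  92.]
top 92 [ 20. 369.] 1067 [904. 610.  91.]
top 92 [120. 450.] 147 [623. 649.  93.]
top 92 [149. 456.] 116 [573. 636.  92.]
top 92 [178. 461.] 80 [523. 623.  92.]
top 92 [207. 468.] 48 [473. 612.  92.]
```

View pics/crop.png

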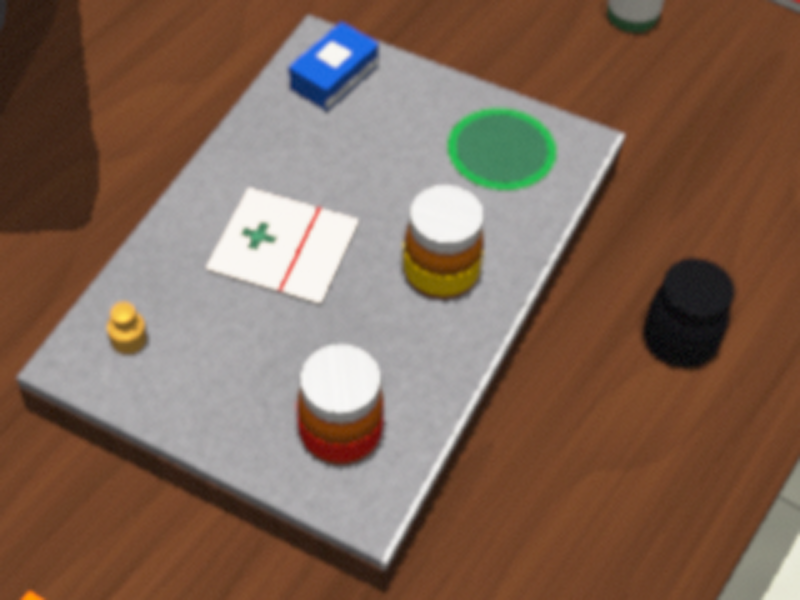

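The crop confirms the white card with cross and red line, the yellow-labelled jar and the mat. Jar to mat is about 143 mm, almost along the platform's +y. I'll push the jar with the closed fingers, then look again.

```bash
cat >> h.py <<'E'
from scipy.spatial.transform import Rotation as Ro
def down(phi):  # tool pointing down, tool x along heading phi (rad)
    c,s=np.cos(phi),np.sin(phi); return Ro.from_matrix(np.array([[c,s,0],[s,-c,0],[0,0,-1.]])).as_quat()
E
python3 - <<'E'
from rig import arm
from h import *
j=np.array([645.8,35.4]); m=np.array([616.2,175.8]); d=(m-j)/np.linalg.norm(m-j)
phi=np.arctan2(d[1],d[0]); st=j-d*70
best=None
for p in(phi,phi+np.pi):
    q=down(p); a=arm.ik([*st,200],q); b=arm.ik([*(m-d*43),60],q)
    print(p,a,b)
    if a is not None and b is not None and (best is None or abs(a[5])<abs(best[1][5])): best=(q,a)
q=best[0]
arm.close(); arm.movep([*st,200],q); arm.servo_line([*st,60],feed=120)
print(arm.get_obs()["contact_force"])
arm.servo_line([*(j+d*30-d*43),60],feed=50)
s=arm.snapshot("scene"); cv2.imwrite("pics/j1.png",s["frame"][130:400,170:520])
s2=arm.snapshot("side")
for s in(s,s2):
    P=cloud(s); l=(abs(P[...,2]-125)<6)&(np.hypot(P[...,0]-j[0],P[...,1]-j[1])<90)
    l&=cv2.cvtColor(s["frame"],cv2.COLOR_BGR2HSV)[...,1]<40
    print(cv2.minEnclosingCircle(onplane(s,np.argwhere(big(l))[:,::-1],125).astype(np.float32)),(j+30*d))
o=arm.get_obs();print(o["time_s"],o["ee_pos"],o["contact_force"])
E
```

```text
1.7785797032581 None [ 0.51550965  0.45114582 -0.27235432  0.         -0.84729619  2.83386638]
4.9201723568478934 [ 0.24428617  0.35570162 -0.06525185  0.         -1.14984286 -0.0365028 ] [ 0.51550965  0.45114582 -0.27235432  0.         -0.84729619 -0.30772628]
[-0.10451152 -0.51756943  1.08075857]
((615.4913940429688, 7.83535099029541), 12.982094764709473) [639.61125611  64.75471766]
((638.3038940429688, 60.74209976196289), 38.6909065246582) [639.61125611  64.75471766]
6.6833 [648.79254116  22.5934417   60.13077539] [ 1.73507676 -1.62622406  4.97988137]
```

View pics/j1.png

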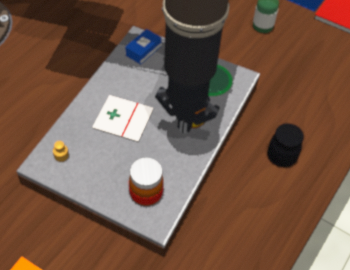

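The jar is hidden behind the gripper in this view, so I check the side camera.

```bash
python3 - <<'E'
from rig import arm
from h import *
s=arm.snapshot("side"); cv2.imwrite("pics/j2.png",cv2.resize(s["frame"][130:330,200:420],None,fx=2.5,fy=2.5))
print(arm.get_obs()["contact_force"])
for d in arm.outline_of(s,"yellow_jar"): print(d["p"],d["uv"],d["pixels"].sum())
print(proj(s,[[640,65,125],[640,65,50]]))
E
```

```text
[ 2.03711513 -1.61288156  4.96768836]
0.72 [274.1, 231.1] 865
0.64 [204.6, 234.8] 785
[[274.89189484 216.65165324]
 [277.15645709 238.01368359]]
```

View pics/j2.png

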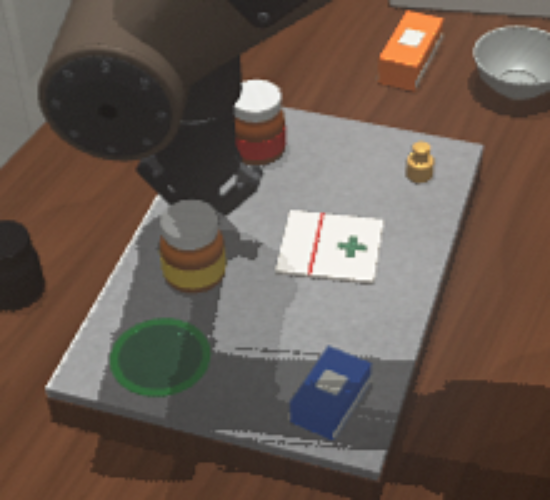

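The jar stands upright in front of the fingers at about full-image (275,228), as expected. I continue the push and check near the end.

```bash
cat >> h.py <<'E'
def jarpos(arm,near):
    s=arm.snapshot("side"); o=[d for d in arm.outline_of(s,"yellow_jar")]
    o=min(o,key=lambda d:np.hypot(*(np.array(d["uv"])-proj(s,[*near,88])[0])))
    off=np.array([281.2,222.4])-proj(s,[645.8,35.4,88])[0]
    return onplane(s,np.array(o["uv"])-off,88)[0]
E
python3 - <<'E'
from rig import arm
from h import *
j=np.array([645.8,35.4]); m=np.array([616.2,175.8]); d=(m-j)/np.linalg.norm(m-j)
print(jarpos(arm,j+30*d),j+30*d)
arm.servo_line([*(j+d*110-d*43),60],feed=50)
print(jarpos(arm,j+110*d),j+110*d, m); o=arm.get_obs();print(o["time_s"],o["contact_force"])
E
```

```text
[638.85435202  66.63899821] [639.61125611  64.75471766]
[630.91666847 144.21286373] [623.10793905 143.03396476] [616.2 175.8]
8.7333 [ 1.54359059 -3.49181891  6.29964481]
```

```bash
python3 - <<'E'
from rig import arm
from h import *
j=np.array([645.8,35.4]); m=np.array([616.2,175.8]); d=(m-j)/np.linalg.norm(m-j)
e=m-d*43
arm.servo_line([*e,60],feed=50)
b=e-d*25
arm.servo_line([*b,60],feed=80); arm.servo_line([*b,200],feed=150)
print(jarpos(arm,m),m)
# card start
yaw=np.deg2rad(15.9); c=np.array([527.3,-22.8]); u=np.array([np.cos(yaw),np.sin(yaw)])
p=c-u*(50+11+15)
for k in(0,np.pi,):
    print(k,arm.ik([*p,52.5],down(yaw+k)),arm.ik([653,-3,52.5],down(np.deg2rad(7.5)+k)))
o=arm.get_obs();print(o["time_s"])
s=arm.snapshot("wrist"); cv2.imwrite("pics/w.png",s["frame"])
E
```

```text
[617.88421045 175.1644041 ] [616.2 175.8]
0 [ 0.33807609  0.20761869 -0.68729661  0.         -0.67588102  1.51022759] [ 0.29352013  0.47829784 -0.24571889  0.         -0.8467796   1.40817589]
3.141592653589793 [ 0.33807609  0.20761869 -0.68729661  0.         -0.67588102 -1.63136507] [ 0.29352013  0.47829784 -0.24571889  0.         -0.8467796  -1.73341677]
11.1917
```

View pics/w.png

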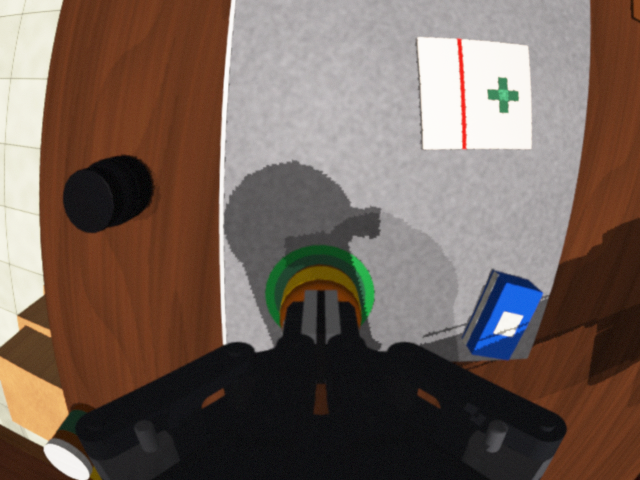

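The wrist picture shows the jar at (320,285) inside the green mat, the edge strip at u≈226 and the card's red line at u≈463. The measured jar is within 2 mm of the mat's centre. Now the card: I push from its rear edge along a gentle arc and stop about 25 mm short.

```bash
cat >> h.py <<'E'
from scipy.optimize import least_squares
def wproj(s,X):
    p=np.atleast_2d(X)@s["R"].T+np.asarray(s["t"]).ravel(); r=np.hypot(p[:,0],p[:,1]); th=np.arctan2(r,p[:,2]); 
    return p[:,:2]/r[:,None]*th[:,None]*s["fx"]+[s["cx"],s["cy"]]
def wplane(s,uv,z):
    uv=np.atleast_2d(np.asarray(uv,float)); q=(uv-[s["cx"],s["cy"]])/s["fx"]; th=np.hypot(*q.T)
    r=np.c_[q/th[:,None]*np.sin(th)[:,None],np.cos(th)]@s["R"]; c=-s["R"].T@np.asarray(s["t"]).ravel()
    return (c+r*((z-c[2])/r[:,2])[:,None])[:,:2]
E
python3 - <<'E'
from rig import arm
from h import *
y0,y1=np.deg2rad([15.9,7.5]); c=np.array([527.3,-22.8]); u=lambda t:np.array([np.cos(t),np.sin(t)])
Q=lambda t:down(t+np.pi)
p=c-u(y0)*76
arm.movep([*p,120],Q(y0)); 
s=arm.snapshot("wrist"); cv2.imwrite("pics/w2.png",s["frame"])
h=cv2.cvtColor(s["frame"],cv2.COLOR_BGR2HSV); v,uu=np.nonzero(((h[...,0]<8)|(h[...,0]>172))&(h[...,1]>190)&(h[...,2]>150))
X=wplane(s,np.c_[uu,v],56); k=np.hypot(*(X-c).T)<70; X=X[k]; print("line",X.mean(0),"expected",c+15*u(y0),len(X), np.degrees(cv2.fitLine(X.astype(np.float32),2,0,.01,.01)[:2].ravel()))
arm.servo_line([*p,52.5],feed=80)
arm.servo_line([*(c-u(y0)*63),52.5],feed=60)
n=6; L=162
for i in range(1,n+1):
    t=y0+(y1-y0)*min(1,i/5); c=c+u(t)*L/n
    arm.servo_line([*(c-u(t)*61),52.5],rotation=Q(t),feed=60)
o=arm.get_obs(); print(o["time_s"],o["contact_force"],"nominal line",c+15*u(t))
s=arm.snapshot("wrist"); cv2.imwrite("pics/w3.png",s["frame"])
import pickle; pickle.dump(s,open("w3.pkl","wb"))
E
```

```text
<stdin>:9: RuntimeWarning: Mean of empty slice.
  ret = um.true_divide(
Traceback (most recent call last):
cv2.error: OpenCV(4.12.0) /io/opencv/modules/imgproc/src/linefit.cpp:50: error: (-215:Assertion failed) count > 0 in function 'fitLine2D_wods'
```

The camera looks toward tool +x, so I turn the wrist half a turn (J6 ≈ 1.5) to see ahead while pushing.

```bash
cat >> h.py <<'E'
def redline(s,near):
    h=cv2.cvtColor(s["frame"],cv2.COLOR_BGR2HSV); m=((h[...,0]<8)|(h[...,0]>172))&(h[...,1]>150)&(h[...,2]>110)
    v,uu=np.nonzero(m); X=wplane(s,np.c_[uu,v],56); X=X[np.hypot(*(X-near).T)<65]
    vx,vy,x,y=cv2.fitLine(X.astype(np.float32),cv2.DIST_HUBER,0,.01,.01).ravel()
    return np.array([x,y]),((np.degrees(np.arctan2(vy,vx))-90+90)%180)-90,len(X)
E
python3 - <<'E'
from rig import arm
from h import *
y0,y1=np.deg2rad([15.9,7.5]); c=np.array([527.3,-22.8]); u=lambda t:np.array([np.cos(t),np.sin(t)])
Q=down
p=c-u(y0)*76
arm.servo_line([*p,160],feed=120); arm.movep([*p,120],Q(y0))
s=arm.snapshot("wrist")
try: print(redline(s,c+15*u(y0)),c+15*u(y0))
except Exception as e: print(e)
arm.servo_line([*p,52.5],feed=80)
arm.servo_line([*(c-u(y0)*63),52.5],feed=60)
n=6; L=162
for i in range(1,n+1):
    t=y0+(y1-y0)*min(1,i/5); c=c+u(t)*L/n
    arm.servo_line([*(c-u(t)*61),52.5],rotation=Q(t),feed=60)
o=arm.get_obs(); print(o["time_s"],o["contact_force"],"nominal line",c+15*u(t))
s=arm.snapshot("wrist"); cv2.imwrite("pics/w3.png",s["frame"])
try: print(redline(s,c+15*u(t)))
except Exception as e: print(e)
import pickle; pickle.dump(s,open("w3.pkl","wb"))
E
```

```text
(array([541.667   , -18.316652], dtype=float32), np.float32(15.822662), 952) [541.72611964 -18.69061172]
20.7 [ 0.71894611  0.48722492 -0.24988984] nominal line [701.40893982   8.09556848]
(array([702.7794  ,   9.040178], dtype=float32), np.float32(7.636093), 2230)
```

View pics/w3.png

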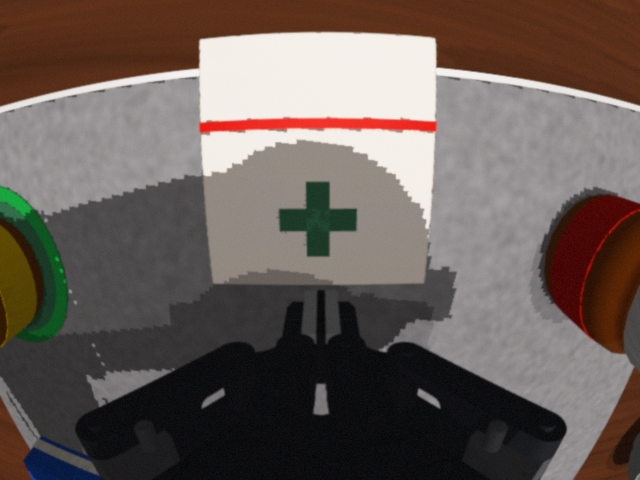

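The card is nearly square: its line is at row ≈126 (cols 200–436), and the white edge strip shows on both sides at row ≈72. Now I measure the edge in this same picture.

```bash
python3 - <<'E'
import pickle
from h import *
s=pickle.load(open("w3.pkl","rb")); h=cv2.cvtColor(s["frame"],cv2.COLOR_BGR2HSV)
pts=[];inn=[]
for u in list(range(100,190,3))+list(range(448,540,3)):
    w=np.nonzero((h[40:140,u,1]<60)&(h[40:140,u,2]>190))[0]
    if len(w): pts.append([u,40+w[0]-.5]); inn.append([u,40+w[-1]+.5])
for p in(pts,inn):
    X=wplane(s,p,50); vx,vy,x,y=cv2.fitLine(X.astype(np.float32),cv2.DIST_HUBER,0,.01,.01).ravel()
    a=np.arctan2(vy,vx)-np.pi/2; a=(a+np.pi/2)%np.pi-np.pi/2; n=np.array([np.cos(a),np.sin(a)])
    print(len(X),np.degrees(a),"offset",n@[x,y],"line at",n@[702.78,9.04], "resid",np.std(X@n))
n=np.array([np.cos(np.deg2rad(7.5)),np.sin(np.deg2rad(7.5))]); print("scene-based edge",n@[566.4,6]+160)
E
```

```text
61 7.536758 offset 721.9274 line at 697.8943219196796 resid 0.12024024736795372
61 7.553492 offset 718.7597 line at 697.87000467062 resid 0.14402375453784227
scene-based edge 722.3375266354465
```

The wrist and scene estimates of the edge agree: 24 mm to go.

```bash
python3 - <<'E'
from rig import arm
from h import *
a=np.deg2rad(7.54); u=np.array([np.cos(a),np.sin(a)])
p=np.array(arm.get_obs()["ee_pos"]); 
e=p.copy(); e[2]=52.5; e[:2]+=24*u
arm.servo_line(e,rotation=down(a),feed=30); arm.wait(.2)
b=e.copy(); b[:2]-=25*u; arm.servo_line(b,feed=60); b[2]=130; arm.servo_line(b,feed=120)
s=arm.snapshot("wrist"); cv2.imwrite("pics/w4.png",s["frame"])
l,t,n=redline(s,p[:2]+u*(76+24)); print(l,t,n,"line x in edge",u@l-721.9)
h=cv2.cvtColor(s["frame"],cv2.COLOR_BGR2HSV)
w=(h[...,1]<60)&(h[...,2]>185); vv,uu=np.nonzero(w); X=wplane(s,np.c_[uu,vv],50)
d=X-l; k=(abs(d@u)<25)&(abs(d@[-u[1],u[0]])>55)&(abs(d@[-u[1],u[0]])<110); Y=X[k]@u
print("strip",len(Y),np.percentile(Y,[2,50,98])); print("jar",jarpos(arm,[616,176])); print(arm.get_obs()["time_s"])
E
```

```text
[724.87024    12.4415865] 7.689911 866 line x in edge -1.6647906021452172
strip 846 [718.75234819 720.36784374 721.92036645]
jar [621.83168506 175.26304889]
23.4
```

View pics/w4.png

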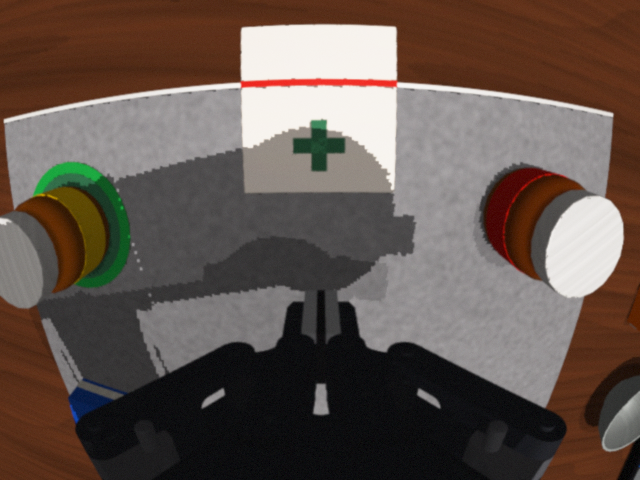

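The red line at (319,84) is level with the edge strip on both sides, 1.7 mm short of the edge and square to it. The jar stands on the mat, and the red jar and the other things in view look undisturbed. I'm handing the job in.

```bash
python3 -c "
from rig import arm
print(arm.close_job())"
```

```text
the job is handed in; nothing more can be done
None
```

I handed the job in after about 23 s of robot time: the yellow jar stands about 6 mm from the mat's centre and the card's red line lies about 1.7 mm short of the customer's edge, square to it, by my last camera measurements; the judge's verdict was not shown.

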